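Run the detector carriage up to the reference stop on the optical rail

ROBOT

A 6-joint arm with a two-finger parallel gripper is mounted at the origin on the work surface. World frame = base frame: x ahead of the robot, y to its left, z up, the work surface at z = 0. Lengths are in m, angles in rad, forces in N, time in s.
With the tool pointing down it reaches from about 0.35 to 0.85 m from the base axis. Payload 8.1 kg.
Tool frame: the origin (TCP) lies midway between the tips of the shut fingers; the grasp point (between the pads) lies 19 mm behind it; z points along the fingers, y is the line along which they close (so a half turn about z gives the same grasp; the last joint's range is limited). The gripper opens to 93 mm and grips with 3 to 60 N. Pads are 15 mm wide; open, the fingers measure 128 mm over their backs; the gripper's body (75 mm by 188 mm) begins 65 mm behind the grasp point.
Start: joints at [-1.409, 0.13, 1.488, -0, 1.523, -0.085], TCP at [0.147, -0.582, 0.219] pointing down, gripper open.
Joint ranges: [-2.96, 2.96], [-0.89, 2.26], [0.02, 2.5], [-1.34, 4.48], [0, 2.73], [-2.66, 2.66]. Speed limits (rad/s): [2.39, 2.39, 2.79, 3.14, 3.14, 3.14].

INTERFACE

Orientations are given as [roll, pitch, yaw] about the fixed x, y, z axes, in that order (R = Rz(yaw) Ry(pitch) Rx(roll)).
In Python, from bench import env, eoat, solve_ik, monitor, optics, ticket gives the robot as it stands. Calls block until the motion is done:
- env.goto(position, orientation): joint-space move of the TCP to a pose.
- env.move_linear(position, rot=None, velocity=0.15, f_stop=None): straight line of the TCP; rot=None keeps the orientation; velocity is the mean speed in m/s. With f_stop (N) it stops when the force on the tool has changed by that much, and returns True; else False.
- env.move_j(angles): joint-space move.
- eoat.command_gripper(opening, newtons=None): finger opening in m; newtons is the grip in N (None keeps the last); returns when the fingers have stopped.
- env.dwell(seconds).
- solve_ik(position, orientation): joint angles nearest the present ones, or None.
- monitor.sense(): the state.
- optics.get_image(name): name is "side" or "top"; returns (picture, depth): 420x560x3 uint8, red, green, blue; 420x560 float32, m along the optical axis (not along the pixel's ray), 0 where there is no reading.
- optics.camera_params(name): a dict with "fx", "fy", "cx", "cy" (pixels), "xyz" and "rotation" of the camera in the world. Camera axes: x right, y down, z forward; pixel columns grow to the right and rows downward; lengths in m; the calibration is good to about 2 mm. A picture is of the moment at which its call begins. camera_params takes no time and is no camera call.
A pose or a line that the arm cannot do raises env.IKError and nothing moves.
- ticket.close_job(): hands the job in; it is judged then, once.
The state is a dict: "t": time; "joint_positions": joint angles; "joint_velocities": joint speeds; "joint_torque": joint torques, N m; "tcp_pos": TCP position; "eef_rot": TCP orientation; "ft_force": force on the tool from outside, world axes, zero at the start; "ft_torque": the same for the moment, N m; "finger_gap": finger opening in m; "grasp_force": force on a finger pad.
Only numpy, scipy, OpenCV 4.12 (cv2) and the standard library are available. Lean on these libraries where they do the work, as an engineer would, in place of code of your own. Each camera call takes 0.05 s, during which the arm holds its last target. There are 200 camera calls.

TASK

Bring the light-detector carriage on the optical rail to its reference position: press the red brake-release button on the carriage fully down, keep it held down while you push the carriage gently along the rail until its steel nose rests against the blue end stop, then let the button come up so that the brake locks and move clear. Work with the fingertips only: grip and lift nothing, never force the carriage along with the button up, keep off the detector head, leave the blue stop where it is clamped, and leave the mounted lens, the screw tub and the hex driver alone.

Things in the scene. Friction and masses are not known exactly. Their poses are not given: they have to be found in the camera images.
- rail: Fixed. Black optics breadboard 300 x 560 x 12 mm with an aluminium rail (48 mm wide, 500 mm long, top 52 mm above the work surface) bolted along its middle. Origin: centre of the breadboard's underside, on the work surface; local y runs along the rail towards the light source (a finned black barrel, its lens facing back along the rail) fixed on the rail's +y end, its top 113 mm above the work surface; local z is up.
- button_top (a point): Centre of the flat top of the red round brake-release button, 32 mm in diameter. Unpressed it lies 86 mm above the work surface and 16 mm above the carriage's flat top; fully pressed, 80 mm and 10 mm. A black bezel ring, 42 mm across and 4 mm high, surrounds it. It lies on the carriage's centre line, 98 mm behind the tip of the nose and 68 mm behind the middle of the detector head, and travels with the carriage.
- button (a joint): How far the button is pressed, m: about 0 up (brake locked), 0.006 fully down against its own stop. It takes about 6 N to start and 7 N to hold at the bottom, and springs up by itself when let go. The brake lets go within the first millimetre; from 4 mm on the button counts as pressed down.
- carriage_nose (a point): Middle of the flat front of the small steel nose at the leading (light-source) end of the carriage, 62 mm above the work surface. The carriage is an aluminium saddle, 80 mm across the rail, 120 mm along it, flat top 70 mm above the work surface; the nose stands 4 mm proud of it. Local axes as the rail's.
- carriage (a joint): Position of the carriage along the rail, m; grows towards the stop and the light source (rail's +y). With the brake released it slides with about 1 to 2 N of drag, so that a fingertip pressing on the button carries it along by friction; with the button up the brake holds it against about 30 N. It does not spring back.
- stop_face (a point): Middle of the flat steel face of the end stop, on the side towards the carriage, 62 mm above the work surface. The stop is a blue saddle block, 70 mm across the rail, 25 mm along it with the face, top 69 mm above the work surface, clamped on the rail by a black thumbscrew on its side. Nose and face lie on one line along the rail, so the distance between the two points is the way the carriage still has to go (about 100 to 220 mm at the start).
- stop (a joint): Place of the blue stop along the rail, m; it is clamped and is to stay where it stands.
- detector: Black detector head fixed on the front half of the carriage, 46 x 40 mm, its round lens facing the light source. Origin: middle of its underside, on the carriage's flat top, 34 mm ahead of the carriage's middle; its top is 38 mm above that (108 mm above the work surface). To be left untouched.
- lens_center (a point): Bystander: loose lens in a black ring, 36 mm in diameter, on a steel post with a 38 mm round foot, 74 mm high in all, standing on the breadboard. Point on its axis 37 mm above its foot.
- tub_center (a point): Bystander: loose open blue plastic tub with screws, 56 x 56 x 26 mm, standing on the breadboard. Point at its middle, 13 mm up.
- driver_center (a point): Bystander: loose hex driver lying on the breadboard, 160 mm long, square orange handle 19 mm thick. Point near its middle, 9.5 mm above the breadboard.

How it is judged:
On the way, in this order (a step that is already met when the one before it is completed fails the run):
1. the brake-release button is pressed down (4 mm or more of its 6 mm) while the carriage is still where it started (value of joint button above 0.004 m and distance of carriage_nose from where it was at the start of the episode below 0.02 m), for 0.1 s.
2. the carriage's nose is at the stop (within 3 mm) with the button still held down (distance between carriage_nose and stop_face below 0.003 m and value of joint button above 0.004 m), for 0.2 s.
At the end, for the whole second after the job is handed in: The carriage stands still with its nose within 3 mm of the stop face, the button is up again (less than 1.5 mm pressed, brake locked), the stop has not shifted (under 4 mm), and the lens, tub and driver are where they were (within 15 mm) (distance between carriage_nose and stop_face below 0.003 m and value of joint button below 0.0015 m and velocity of joint carriage between -0.005 and 0.005 m/s and distance of stop_face from where it was at the start of the episode below 0.004 m and distance of each of lens_center, tub_center, driver_center from where it was at the start of the episode below 0.015 m); the robot touches nothing.
It fails at once if the carriage is forced along (over 30 mm/s) while the button is up (under 1 mm pressed) (value of joint button below 0.001 m and (velocity of joint carriage above 0.03 m/s or velocity of joint carriage below -0.03 m/s)).
It fails at once if the carriage is driven faster than 0.3 m/s (velocity of joint carriage above 0.3 m/s).
It fails at once if the detector head is pushed or gripped (over 3 N) (contact force between any of the fingers, the arm and detector above 3 N).
It fails at once if the end stop is knocked along the rail (4 mm) (distance of stop_face from where it was at the start of the episode above 0.004 m).
It fails at once if the lens, tub or driver is moved or lifted (15 mm) (distance of any of lens_center, tub_center, driver_center from where it was at the start of the episode above 0.015 m).
It also fails if it takes over 37 s, if anything falls off the work surface, if the arm or the gripper's body presses on something with over 40 N, if the wrist force passes 120 N, or if a joint passes its speed limit or range.

## Working session

There is one attempt and no reset: what is moved stays moved. The work goes in short steps, each a Python script; the robot and the scene stay as the last script left them, time stands still between calls to the robot, and variables do not carry over. Pictures are saved under pics/ and viewed, at most 10 in all, crops included, and the job is handed in when it is done.

```bash
mkdir -p pics
cat > h.py <<'E'
import numpy as np, cv2
from bench import env, eoat, solve_ik, monitor, optics, ticket
def grab(n,save=None):
    im,d=optics.get_image(n)
    if save: cv2.imwrite('pics/'+save,im[:,:,::-1])
    return im,d
def cam(n):
    p=optics.camera_params(n); R=np.array(p['rotation'])
    if R.shape!=(3,3):
        print('rot',R)
    return p,R,np.array(p['xyz'])
def onplane(n,uv,z):
    p,R,c=cam(n); uv=np.atleast_2d(uv).astype(float)
    r=np.c_[(uv[:,0]-p['cx'])/p['fx'],(uv[:,1]-p['cy'])/p['fy'],np.ones(len(uv))]@R.T
    return c+r*((z-c[2])/r[:,2])[:,None]
def cloud(n,d):
    p,R,c=cam(n); v,u=np.mgrid[:d.shape[0],:d.shape[1]]
    P=np.stack([(u-p['cx'])/p['fx']*d,(v-p['cy'])/p['fy']*d,d],-1)@R.T+c
    P[d==0]=np.nan; return P
E
python3 - <<'E'
from h import *
for n in ('top','side'):
    im,d=grab(n,n+'0.png'); np.savez(n+'0.npz',im=im,d=d); print(n,optics.camera_params(n))
s=monitor.sense();print(s['t'],s['tcp_pos'],s['eef_rot'],s['ft_force'])
E
```

```text
top {'fx': 422.7052791869254, 'fy': 422.7052791869254, 'cx': 275.6199411234996, 'cy': 209.13185872502677, 'xyz': array([0.47510605, 0.06925103, 0.7128695 ]), 'rotation': array([-2.95516559e+00, -2.67012995e-03, -1.57551888e+00])}
side {'fx': 459.7810466239082, 'fy': 459.7810466239082, 'cx': 282.0506683663597, 'cy': 206.902262697109, 'xyz': array([0.29598926, 0.52559342, 0.42121362]), 'rotation': array([-2.11945546, -0.01684931, -2.630451  ])}
0.1 [ 0.14649956 -0.58129739  0.21771146] [-3.13992010e+00 -1.32565648e-04  2.46760447e-01] [ 0.73918397 -0.10808185 -1.29751256]
```

View pics/top0.png

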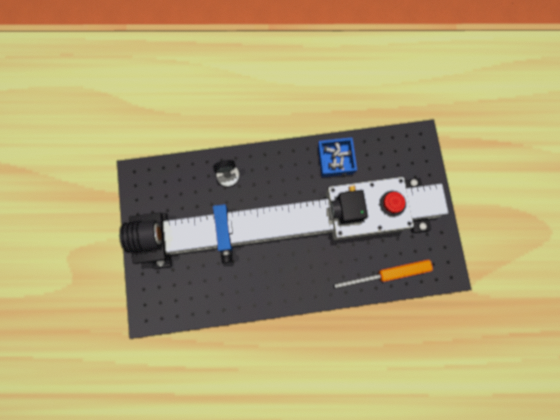

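View pics/side0.png

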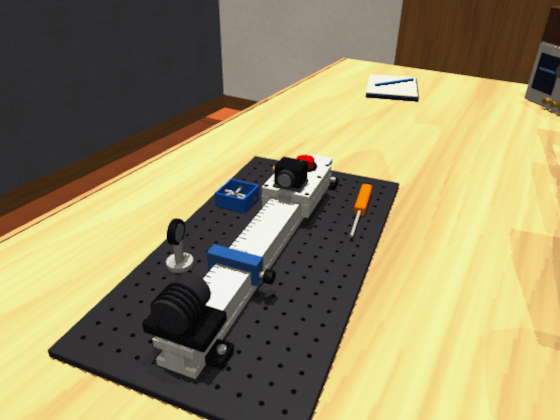

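The top view shows the red button at (394,203), the detector at (351,206), the blue stop at (222,228), the tub at (337,157), the lens at (227,172) and the driver at (405,272). The side view agrees, and the way along the rail is clear.

```bash
sed -i "s/R=np.array(p\['rotation'\])/R=Rotation.from_euler('xyz',p['rotation']).as_matrix()/; s/^import numpy as np, cv2/&\nfrom scipy.spatial.transform import Rotation/" h.py
cat >> h.py <<'E'
def red(im):
    h=cv2.cvtColor(im,cv2.COLOR_RGB2HSV); m=((h[...,0]<6)|(h[...,0]>174))&(h[...,1]>180)&(h[...,2]>90)
    m[:60]=0; return m
def blue(im):
    h=cv2.cvtColor(im,cv2.COLOR_RGB2HSV); return (abs(h[...,0].astype(int)-110)<15)&(h[...,1]>130)&(h[...,2]>60)
def comps(m,amin=60):
    n,l,s,c=cv2.connectedComponentsWithStats(m.astype(np.uint8)); return [(l==i,s[i],c[i]) for i in range(1,n) if s[i][4]>=amin]
E
python3 - <<'E'
from h import *
z=np.load('top0.npz');im,d=z['im'],z['d'];P=cloud('top',d)
b=None
for m,s,c in comps(red(im)):
    q=P[m]; b=onplane('top',c,.084)[0]; print('red',s,c,onplane('top',c,.086)[0],'cloud med',np.nanmedian(q,0))
# breadboard: dark, low points
g=im.max(2)<75; 
m,s,c=max(comps(g),key=lambda t:t[1][4]); cnt=max(cv2.findContours(m.astype(np.uint8),0,2)[0],key=cv2.contourArea)
w=onplane('top',cnt[:,0,:],.012)[:,:2]; r=cv2.minAreaRect((w*1000).astype(np.float32)); print('board',r)
for m,s,c in comps(blue(im)):
    cnt=max(cv2.findContours(m.astype(np.uint8),0,2)[0],key=cv2.contourArea)
    w=onplane('top',cnt[:,0,:],.069)[:,:2]; print('blue',s,c,cv2.minAreaRect((w*1000).astype(np.float32)))
# rail top from depth
k=(P[...,2]>.045)&(P[...,2]<.057)&(im.min(2)>130); q=P[k][:,:2]
print('rail n',k.sum(), cv2.minAreaRect((q*1000).astype(np.float32)), cv2.fitLine(q.astype(np.float32),cv2.DIST_HUBER,0,.01,.01).ravel(), np.nanmedian(P[k],0))
k=(P[...,2]>.066)&(P[...,2]<.074)&(im.min(2)>130); q=P[k][:,:2]; print('carr',k.sum(),cv2.minAreaRect((q*1000).astype(np.float32)))
z=np.load('side0.npz');im,d=z['im'],z['d']
for m,s,c in comps(red(im),20): print('side red',s,c,onplane('side',c,.085)[0])
E
```

```text
red [384 192  21  21 330] [393.7969697  202.05757576] [ 0.60348727 -0.11207968  0.086     ] cloud med [ 0.60319693 -0.1115697   0.08676754]
board ((582.5299072265625, 46.57342529296875), (294.4891052246094, 557.607666015625), 7.610360145568848)
blue [318 138  39  38 888] [336.75       156.45045045] ((681.7381591796875, -30.7847843170166), (58.7701416015625, 57.342185974121094), 5.764260768890381)
blue [213 204  19  48 550] [221.68909091 227.09818182] ((568.49072265625, 149.84701538085938), (71.9505615234375, 20.688304901123047), 8.080159187316895)
rail n 5687 ((589.3289794921875, 18.50848388671875), (448.21099853515625, 127.99968719482422), 87.74884796142578) [ 0.1328053  -0.99114215  0.5810828   0.05456833] [0.57934197 0.07273822 0.05266508]
carr 2215 ((587.3442993164062, 10.567062377929688), (79.95084381103516, 302.60479736328125), 7.811945915222168)
side red [297 155  17  13 107] [306.48598131 159.35514019] [ 0.60007983 -0.11267336  0.085     ]
```

Both views put the button at (0.603, -0.112). The rail direction is (-0.132, 0.991), yaw 7.6°, and the way to go is about 0.151–0.155 m. Next I'll shut the fingers, go above the button and press it.

```bash
cat >> h.py <<'E'
U=np.array([-.1326,.9912,0]); B=np.array([.6030,-.1118,0])
def st():
    s=monitor.sense(); print('t %.2f'%s['t'],np.round(s['tcp_pos'],4),'F',np.round(s['ft_force'],2)); return s
E
python3 - <<'E'
from h import *
for yaw in (np.pi/2+.133,-np.pi/2+.133):
    q=[solve_ik(B+U*k+[0,0,.09],[np.pi,0,yaw]) for k in (0,.16)]; print(yaw,q)
    if all(x is not None for x in q): best=yaw if 'best' not in globals() or abs(q[0][5])<abs(q0[5]) else best; q0=q[0] if best==yaw else q0
print(best)
eoat.command_gripper(0.0,10)
p=B-.003*U
env.goto(p+[0,0,.15],[np.pi,0,best]); st()
env.move_linear(p+[0,0,.098],velocity=.08); st()
print(env.move_linear(p+[0,0,.076],velocity=.01,f_stop=12)); st()
env.dwell(.2); s=st(); print(s['finger_gap'],s['eef_rot'])
im,d=grab('top','top1.png'); grab('side','side1.png')
E
```

```text
1.7037963267948966 [array([-0.26690786,  0.2586609 ,  1.58307737,  0.        ,  1.29985438,
       -0.39990786]), array([-0.00757908,  0.18304188,  1.67055466,  0.        ,  1.28799611,
       -0.14057908])]
-1.4377963267948966 [None, None]
1.7037963267948966
t 3.89 [ 0.6033 -0.1158  0.1502] F [ 0.05 -0.04 -0.13]
t 4.69 [ 0.6036 -0.1148  0.0983] F [ 0.1  -0.16 -0.25]
True
t 6.35 [ 0.6034 -0.1149  0.0804] F [-2.57  0.32  6.68]
t 6.55 [ 0.6035 -0.1149  0.0805] F [-1.75  0.22  6.49]
0.0008276394708884261 [3.14152609e+00 1.89639447e-04 1.70381881e+00]
```

View pics/side1.png

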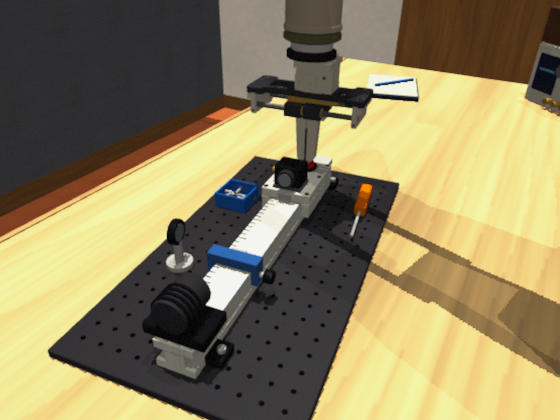

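The fingertips are on the button and the head is untouched. The tip sits at z = 0.0805 with about 6.5 N, so the button is nearly bottomed. I'll add a little press for friction.

Run:
```python
from h import *
p=B-.003*U
for z in (.0797,.079,.0783,.0776):
    r=env.move_linear(p+[0,0,z],velocity=.005,f_stop=12); env.dwell(.1); print(z,r); s=st()
    if s['ft_force'][2]>13: break
```

```text
0.0797 False
t 7.04 [ 0.6035 -0.1149  0.0805] F [-2.96  0.53  6.45]
0.079 False
t 7.43 [ 0.6036 -0.115   0.0803] F [-4.78  1.07  8.44]
0.0783 False
t 7.83 [ 0.6037 -0.1152  0.0802] F [-6.18  0.29 12.94]
0.0776 False
t 8.22 [ 0.6037 -0.1154  0.0801] F [-9.28 -0.57 17.31]
```

Run:
```python
from h import *
p=B-.003*U+[0,0,.0778]
for k in (.02,.07,.13):
    print(k,env.move_linear(p+U*k,velocity=.035,f_stop=20)); s=st()
    if s['ft_force'][2]<8 or s['tcp_pos'][2]>.082: break
im,d=grab('top','top2.png')
for m,s,c in comps(red(im),15): print('red',s,c)
grab('side','side2.png')
```

```text
0.02 False
t 8.94 [ 0.6011 -0.0955  0.0802] F [-8.24 -0.53 15.97]
0.07 False
t 10.52 [ 0.5945 -0.0461  0.0801] F [-9.16 -1.87 17.6 ]
0.13 False
t 12.38 [0.5865 0.0136 0.0802] F [-9.4  -1.5  18.27]
```

View pics/side2.png

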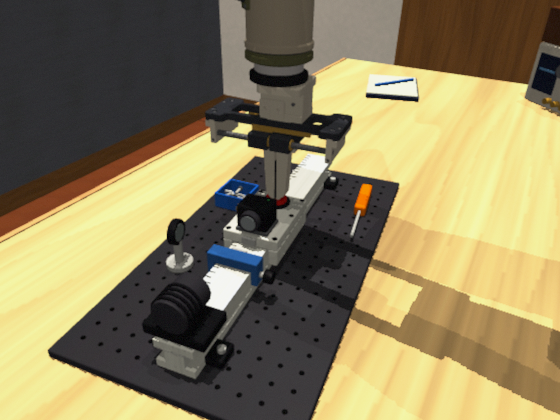

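View pics/top2.png

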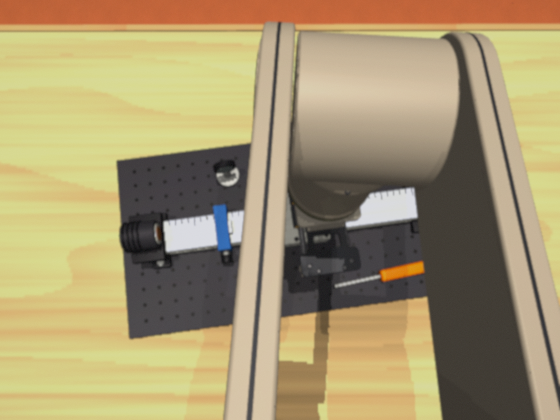

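The side view shows the carriage carried along, with the button still pressed at (282,201) and about 20 mm left to the blue stop. The arm hides that part in the top view, and the bystanders are unmoved. I'll approach slowly and watch the force along the rail.

Run:
```python
from h import *
p=B-.003*U+[0,0,.0778]
base=None
for k in [.142]+list(np.arange(.145,.166,.0015)):
    env.move_linear(p+U*k,velocity=.02,f_stop=12); s=monitor.sense(); f=s['ft_force']; a=f@U
    print('%.4f along %.2f tcp %.4f Fz %.1f z %.4f t %.2f'%(k,a,(s['tcp_pos']-B)@U,f[2],s['tcp_pos'][2],s['t']))
    if base is None: base=a
    if a<base-4: break
env.dwell(.3); st()
im,d=grab('side'); cv2.imwrite('pics/side3.png',cv2.resize(im[160:300,180:340,::-1],None,fx=4,fy=4,interpolation=cv2.INTER_CUBIC))
```

```text
0.1420 along -0.62 tcp 0.1387 Fz 17.4 z 0.0802 t 13.23
0.1450 along 0.87 tcp 0.1417 Fz 18.3 z 0.0801 t 13.53
0.1465 along -0.04 tcp 0.1432 Fz 18.2 z 0.0801 t 13.78
0.1480 along 0.08 tcp 0.1446 Fz 18.4 z 0.0802 t 14.03
0.1495 along -0.84 tcp 0.1461 Fz 17.2 z 0.0801 t 14.28
0.1510 along -0.22 tcp 0.1476 Fz 19.2 z 0.0802 t 14.53
0.1525 along 0.12 tcp 0.1491 Fz 16.8 z 0.0802 t 14.78
0.1540 along -0.44 tcp 0.1505 Fz 16.6 z 0.0801 t 15.03
0.1555 along -5.04 tcp 0.1510 Fz 16.1 z 0.0802 t 15.28
t 15.58 [0.5834 0.0379 0.0801] F [-8.23 -6.29 16.45]
```

View pics/side3.png

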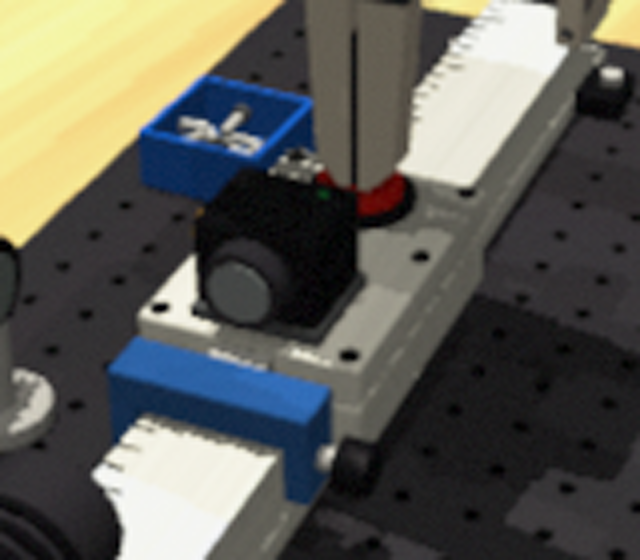

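The nose has met the stop: the force along the rail rose by 5 N after about 0.152 m, and the picture shows the carriage against the blue block. Next I'll lift straight up and clear the view to check.

Run:
```python
from h import *
p=B-.003*U+U*.1555
env.move_linear(p+[0,0,.095],velocity=.02); st()
env.move_linear(p+[0,0,.2],velocity=.12)
env.goto([.30,-.40,.25],[np.pi,0,1.0]); env.dwell(.2); st()
im,d=grab('top')
for m,s,c in comps(red(im)):
    b=onplane('top',c,.086)[0]; print('red',b,'travel',(b-[.60349,-.11208,.086])@U)
for m,s,c in comps(blue(im)): print('blue',s,c)
cv2.imwrite('pics/top4.png',cv2.resize(im[130:290,110:310,::-1],None,fx=3.7,fy=3.7,interpolation=cv2.INTER_CUBIC))
P=cloud('top',d); m=red(im); print('button z',np.nanmedian(P[m],0))
```

```text
t 16.64 [0.5826 0.0394 0.0947] F [ 0.68 -0.91 -0.26]
t 19.77 [ 0.3006 -0.3996  0.2499] F [0.68 0.19 0.45]
red [0.58352775 0.03875815 0.086     ] travel 0.15215777170495848
blue [318 138  39  38 886] [336.7979684  156.52370203]
blue [213 204  19  48 551] [221.70598911 227.10707804]
button z [0.58369109 0.03929252 0.08701582]
```

View pics/top4.png

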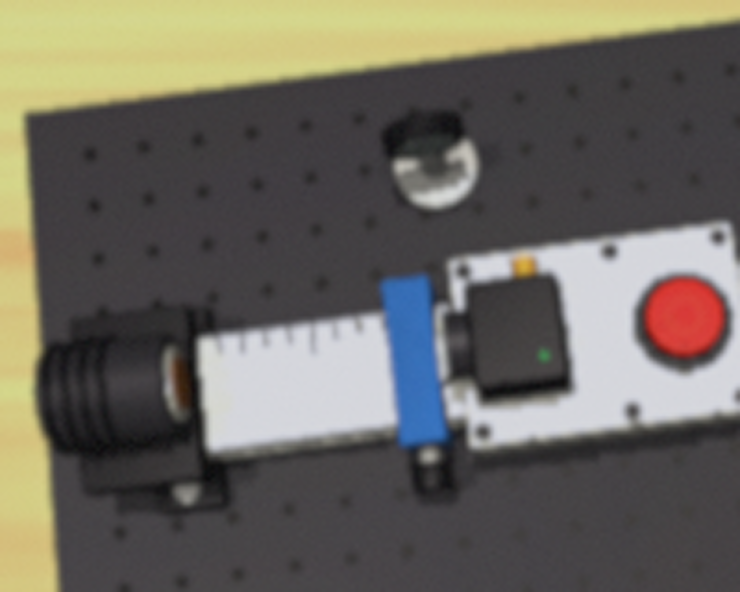

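The nose is at the stop: the roughly 8 mm gap to the blue body matches the 4 mm nose plus the steel face. The button is up at z ≈ 0.087, the stop, lens and tub are unmoved, and the arm is clear.

```bash
python3 -c "
from h import *
print(ticket.close_job())"
```

```text
the job is handed in; nothing more can be done
None
```

The job is handed in, though no verdict came back: the carriage moved 152 mm to rest its nose against the blue stop, the button is back up, the stop, lens and tub have not moved, the driver was not rechecked after the release, and the arm is clear.

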